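Load ore pellets into the sieve shaker with a scoop and start the timer

ROBOT

A 6-joint arm with a two-finger parallel gripper is mounted at the origin on the work surface. World frame = base frame: x ahead of the robot, y to its left, z up, the work surface at z = 0. Lengths are in mm, angles in rad, forces in N, time in s.
With the tool pointing down it reaches from about 275 to 825 mm from the base axis. Payload 4.9 kg.
Tool frame: the origin (TCP) lies at the very end of the fingers, on their centre line; the grasp point (between the pads) lies 19 mm behind it; z points along the fingers, y is the line along which they close (so a half turn about z gives the same grasp; the last joint's range is limited). The gripper opens to 85 mm and grips with 20 to 120 N. Pads are 22 mm wide; open, the fingers measure 114 mm over their backs; the gripper's body (76 mm by 85 mm) begins 54 mm behind the grasp point. The pads swing forward as they close: fully open they stand 13 mm farther back than shut.
Start: joints at [-1.235, 0.326, -0.193, 1.052, 0, 1.437], TCP at [249.003, -490.424, 231.281] pointing down, gripper open.
Joint ranges: [-2.65, 2.65], [-0.97, 1.79], [-1.3, 1.35], [-1.93, 2.1], [-1.47, 1.37], [-3.14, 3.14]. Speed limits (rad/s): [2.57, 2.57, 3.14, 3.14, 3.14, 3.14].

INTERFACE

Orientations are given as [roll, pitch, yaw] about the fixed x, y, z axes, in that order (R = Rz(yaw) Ry(pitch) Rx(roll)).
In Python, from bench import bot, solve_ik, imaging gives the robot as it stands. Calls block until the motion is done:
- bot.move_ptp(position, orientation): joint-space move of the TCP to a pose.
- bot.movel(position, rot=None, max_speed=150, threshold=None): straight line of the TCP; rot=None keeps the orientation; max_speed is the mean speed in mm/s. With threshold (N) it stops when the force on the tool has changed by that much, and returns True; else False.
- bot.move_j(angles): joint-space move.
- bot.grip(opening, effort=None): opening from 0.0 (shut) to 1.0 (fully open); effort is the grip in N (None keeps the last); returns when the fingers have stopped.
- bot.dwell(seconds).
- solve_ik(position, orientation): joint angles nearest the present ones, or None.
- bot.get_state(): the state.
- imaging.capture(name): name is "side" or "top"; returns the picture (384x512x3 uint8, blue, green, red); there is no depth.
- imaging.camera_model(name): a dict with "K" (3x3 intrinsics, pixels), "k1" (the pictures are not rectified: a ray, as slopes to the right and down, at radius r is drawn at 1 + k1 r^2 times it, then the intrinsics apply), "position" and "rotation" of the camera in the world. Camera axes: x right, y up, looking along -z (the intrinsics and any distortion apply to the point x, -y, -z); pixel columns grow to the right and rows downward; lengths in mm; the calibration is good to about 2 mm. A picture is of the moment at which its call begins. camera_model takes no time and is no camera call.
A pose or a line that the arm cannot do raises bot.IKError and nothing moves.
- bot.sign_off(): hands the job in; it is judged then, once.
The state is a dict: "t": time; "qpos": joint angles; "joint_velocities": joint speeds; "effort": joint torques, N m; "tcp_pos": TCP position; "orientation": TCP orientation; "contact_force": force on the tool from outside, world axes, zero at the start; "wrist_torque": the same for the moment, N m; "opening": opening from 0.0 (shut) to 1.0 (fully open); "gripper_force": force on a finger pad.
Only numpy, scipy, OpenCV 4.12 (cv2) and the standard library are available. Lean on these libraries where they do the work, as an engineer would, in place of code of your own. Each camera call takes 0.05 s, during which the arm holds its last target. There are 200 camera calls.

TASK

Get the pellet sample ready for its screening run: lift the lid off the sieve and lay it on the black mat, then carry every rust-brown pellet from the sample pan into the sieve with the hand scoop (never touch pellets that lie in the pan with the gripper; one that has dropped on the bench may be picked up by hand), and lay the scoop back down level on its green pad. With all pellets in, put the lid back so that it sits fully down on the sieve, and only then turn the timer dial clockwise until its white line points at the red mark. Leave the crucible, the weight, the jar and the brush where they are.

Things in the scene. Friction and masses are not known exactly. Their poses are not given: they have to be found in the camera images.
- lid: Steel sieve lid, 0.22 to 0.35 kg, at first on the sieve. Disc 162 mm across; under it a plug 141 mm across, tapering to 135 mm, that drops into the sieve's mouth. Origin: centre of the plug's underside, z up the axis. Heights: disc from 10 to 14 mm, black round knob 26 mm across from 24 to 47 mm (neck 18 mm across below it). Seated, the disc lies on the rim, the origin 10 mm below it.
- lid_mat: Black rubber mat on the bench, 190 (x) by 170 mm, 3 mm thick, fixed. Origin: centre of its underside.
- sieve_rim (a point): Centre of the mouth of the round brass sieve on the shaker, at rim height (172 mm above the bench). Inside 150 mm across, wall 2.5 mm, 44 mm deep. Fixed. The shaker's white drive unit below is 210 mm across and 74 mm high; three thin posts close around the sieve end 28 mm below the rim.
- sieve_floor (a point): Centre of the sieve's mesh floor (top face), 44 mm below the rim.
- pan: Aluminium sample pan, fixed, propped on a wedge: its flat floor slopes down 0.09 rad (5 degrees) to the pan's -y end, where the pellets gather. Inside 136 mm wide (x) by 190 mm long (y); walls 3 mm thick, 33 mm high inside, square to the floor. Origin: on the bench under the middle; this frame is level, only the floor slopes.
- pan_low (a point): On the pan's inner floor, at the foot of the low end wall, halfway across.
- scoop: Steel hand scoop, 0.12 to 0.19 kg. Flat floor 90 mm long (x), 70 mm wide, 1.5 mm thick; side walls 30 mm high begin 22 mm behind the lip, back wall 33 mm. Blue handle 18 mm wide (flat upright sides), 20 mm deep, rising backwards at 0.58 rad from x -49, z 37 to x -137, z 95 mm; its middle is x -93, z 66. Origin: centre of the floor's underside; x to the lip (at 45 mm), z up.
- scoop_pad: Green pad on the bench where the scoop belongs and starts, resting on its flat floor. 215 (x) by 100 mm, 3 mm thick, fixed. Origin: centre of its underside.
- timer_dial (a joint): Angle of the timer dial, rad, growing clockwise seen from above. At 0 its white line points along the control unit's +y, at 1.57 along its +x; at 2.0 it points at the red mark. Turns from 0 to 4.0; light friction (0.04 N m) holds it where it is left.
- dial_grip (a point): On the dial's upright axis, at the height to grip: a black bar 13 mm wide, 50 mm long and 28 mm high on a disc 54 mm across; the white line runs along half of its top. The bar's top is 11 mm above this point, the disc's top 17 mm and the box's top 25 mm below it. The frame turns with the dial; its y axis is the way the white line points.
- control: Grey control unit of the shaker, 120 (x) by 130 by 56 mm, fixed. Origin: centre of its underside; the dial's axis is at x = 4 mm, y = 0. Around the dial are black ticks and one bigger red mark.
- dial_set_mark (a point): The red mark on the control unit's top.
- crucible: White porcelain crucible, 56 mm across, 50 mm high, a bystander. Origin: centre of its underside.
- weight: Brass 500 g weight with a knob, 38 mm across, 61 mm high, a bystander. Origin: centre of its underside.
- jar: Clear jar with a blue cap, 60 mm across, 85 mm high, a bystander. Origin: centre of its underside.
- brush: Sieve brush, 170 mm long, a bystander.
- pellet0: Rust-brown iron-ore pellet, a ball 20 mm across, 16 g, that rolls freely. Origin: its centre. 4 to 6 of the six pellets are present (None: absent). At first all are in the pan, along its low end wall.
- pellet1: Rust-brown iron-ore pellet, a ball 20 mm across, 16 g, that rolls freely. Origin: its centre. 4 to 6 of the six pellets are present (None: absent). At first all are in the pan, along its low end wall.
- pellet2: Rust-brown iron-ore pellet, a ball 20 mm across, 16 g, that rolls freely. Origin: its centre. 4 to 6 of the six pellets are present (None: absent). At first all are in the pan, along its low end wall.
- pellet3: Rust-brown iron-ore pellet, a ball 20 mm across, 16 g, that rolls freely. Origin: its centre. 4 to 6 of the six pellets are present (None: absent). At first all are in the pan, along its low end wall.
- pellet4: Rust-brown iron-ore pellet, a ball 20 mm across, 16 g, that rolls freely. Origin: its centre. 4 to 6 of the six pellets are present (None: absent). At first all are in the pan, along its low end wall.
- pellet5: Rust-brown iron-ore pellet, a ball 20 mm across, 16 g, that rolls freely. Origin: its centre. 4 to 6 of the six pellets are present (None: absent). At first all are in the pan, along its low end wall.

How it is judged:
By the outcome, as a careful person would: the job done as asked, in the order asked, and still so for the second after the job is handed in, with the robot touching nothing.
Of pellet0, pellet1, pellet2, pellet3, pellet4, pellet5 only 4 to 6 are there at a start; the rules pass over those that are not, and their reading is None.
At some moment in a run one of lid, scoop may be knocked a few centimetres aside while the robot is not near it.
It also fails if it takes over 210 s, if anything falls off the work surface, if the arm or the gripper's body presses on something with over 40 N, if the wrist force passes 120 N, or if a joint passes its speed limit or range.

## Working session

There is one attempt and no reset: what is moved stays moved. The work goes in short steps, each a Python script; the robot and the scene stay as the last script left them, time stands still between calls to the robot, and variables do not carry over. Pictures are saved under pics/ and viewed, at most 14 in all, crops included, and the job is handed in when it is done.

```bash
ls; mkdir -p pics
python3 - <<'E'
from bench import bot, imaging
import cv2
for n in("side","top"):
    cv2.imwrite(f"pics/{n}0.png",imaging.capture(n)); print(imaging.camera_model(n))
print(bot.get_state())
E
```

```text
pics
{'K': array([[384.94161434,   0.        , 256.49503267],
       [  0.        , 384.94161434, 185.9912907 ],
       [  0.        ,   0.        ,   1.        ]]), 'k1': 0.03006169805334956, 'position': array([  60.71837432,  540.43770759, 1123.91439869]), 'rotation': array([ 0.67229134, -0.00278818, -2.35488028])}
{'K': array([[356.70366204,   0.        , 254.83238335],
       [  0.        , 356.70366204, 186.73170947],
       [  0.        ,   0.        ,   1.        ]]), 'k1': -0.06724932749660872, 'position': array([ 399.0971985 ,  -54.08397881, 1360.99813611]), 'rotation': array([ 0.18432777, -0.01087592, -1.55491399])}
{'t': 0.1, 'qpos': array([-1.23520887e+00,  3.26905182e-01, -1.93429874e-01,  1.05196813e+00,
        4.38380909e-05,  1.43661781e+00]), 'joint_velocities': array([-0.00203988, -0.00414344,  0.00273561,  0.00057892,  0.00133434,
       -0.00157487]), 'effort': array([ 2.32947305e-04, -4.44238293e+01,  2.63038480e+01,  7.89834419e-03,
       -6.89527019e-05, -1.04599448e-05]), 'tcp_pos': array([ 248.84645642, -489.94847069,  230.58132697]), 'orientation': array([-3.14010520e+00, -2.45025940e-04,  4.69765754e-01]), 'contact_force': array([-0.12629418,  0.59645236,  0.1305123 ]), 'wrist_torque': array([0.02110284, 0.02688701, 0.02379108]), 'gripper_force': 0.0, 'opening': 0.998295946101078}
```

Run:
```python
import cv2
for n in("side","top"):
    cv2.imwrite(f"pics/{n}0b.png",cv2.resize(cv2.imread(f"pics/{n}0.png"),(800,600),interpolation=cv2.INTER_CUBIC))
```

```text
(no output)
```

View pics/side0b.png

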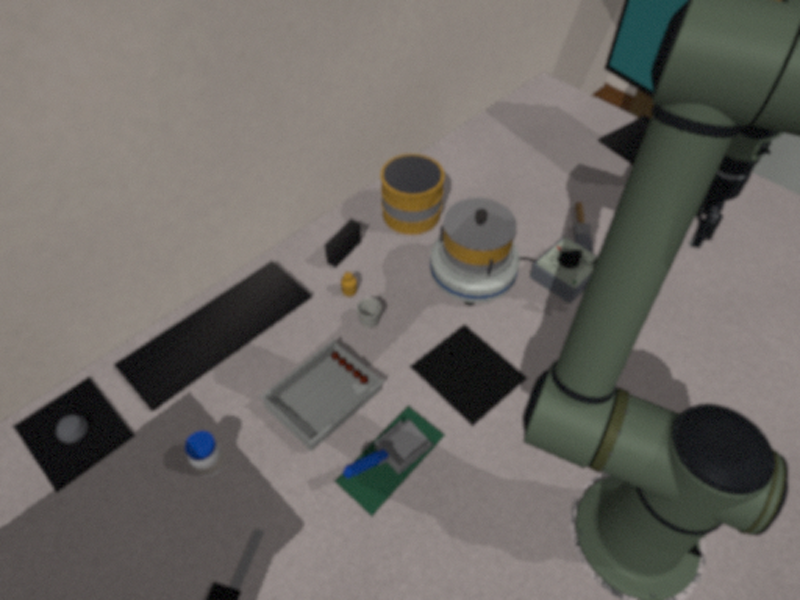

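View pics/top0b.png

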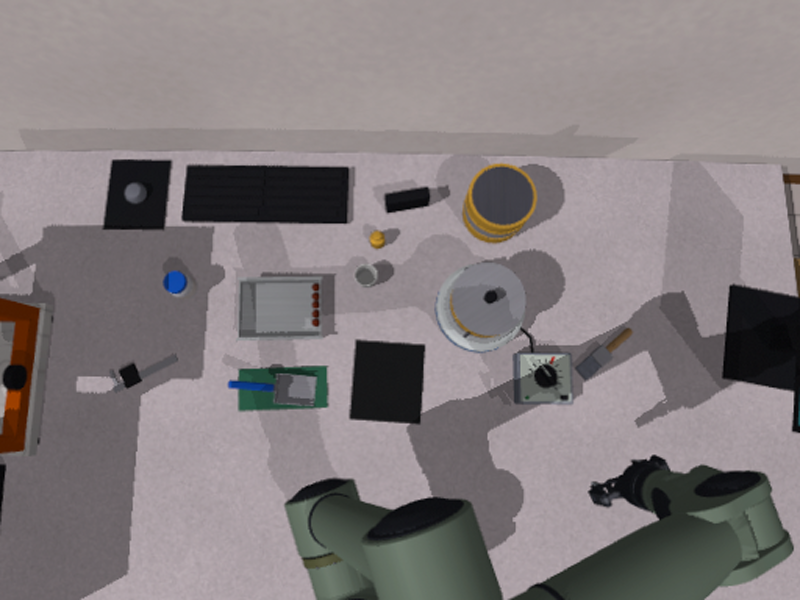

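The side view shows the lid knob at about (481,215), the pan pellets at (350,368), the scoop at (385,450) and the dial at (570,258), all in 800×600 coordinates. The top view shows the knob at (490,296), the pellets at (316,305), the scoop at (280,387), the mat at (388,382) and the dial at (545,375). Next I'll write the helper file and take measurements.

```bash
cat > h.py <<'E'
from bench import bot, solve_ik, imaging
import numpy as np, cv2
from scipy.spatial.transform import Rotation as R
def cam(n):
    m=imaging.camera_model(n); return m["K"],m["k1"],np.array(m["position"]),R.from_euler("xyz",m["rotation"])
def ray(n,uv):
    K,k1,p,r=cam(n); u,v=uv
    d=cv2.undistortPoints(np.array([[[u,v]]],float),K,np.array([k1,0,0,0.]))[0,0]
    return p,r.apply([d[0],-d[1],-1])
def onz(n,uv,z):
    p,d=ray(n,uv); return p+d*(z-p[2])/d[2]
def proj(n,P):
    K,k1,p,r=cam(n); c=r.inv().apply(np.array(P,float)-p); x,y=c[0]/-c[2],-c[1]/-c[2]
    f=1+k1*(x*x+y*y); return np.array([K[0,0]*f*x+K[0,2],K[1,1]*f*y+K[1,2]])
def tri(a,b):
    (p,d),(q,e)=ray("side",a),ray("top",b)
    s=np.linalg.lstsq(np.c_[d,-e],q-p,rcond=None)[0]; A,B=p+d*s[0],q+e*s[1]
    return (A+B)/2,np.linalg.norm(A-B)
def hsv(im,lo,hi): return cv2.inRange(cv2.cvtColor(im,cv2.COLOR_BGR2HSV),np.array(lo),np.array(hi))
def blobs(m,amin,roi=None):
    if roi is not None:
        x0,y0,x1,y1=roi; k=np.zeros_like(m); k[y0:y1,x0:x1]=m[y0:y1,x0:x1]; m=k
    n,l,s,c=cv2.connectedComponentsWithStats(m)
    return [(s[i,4],c[i],(l==i).astype(np.uint8)) for i in range(1,n) if s[i,4]>=amin]
def rpy(yaw,tilt=0,axis=(1,0,0)):
    """tool down with yaw, then tilted about a world axis"""
    return (R.from_rotvec(np.array(axis)*tilt)*R.from_euler("xyz",[np.pi,0,yaw])).as_euler("xyz")
E
python3 - <<'E'
from h import *
T=cv2.imread("pics/top0.png");S=cv2.imread("pics/side0.png")
np.set_printoptions(precision=1,suppress=True)
print("tcp px",proj("top",[249,-490,231]),proj("side",[249,-490,231]))
for nm,I in(("top",T),("side",S)):
    for lab,lo,hi,a,z in(("green",(60,80,30),(90,255,255),100,3),("blue",(105,150,60),(125,255,255),15,66),("rust",(0,120,40),(12,255,200),3,35),("black",(0,0,0),(180,90,45),60,3)):
        for A,c,m in blobs(hsv(I,lo,hi),a):
            q=cv2.minAreaRect(cv2.findNonZero(m)); print(nm,lab,A,c,onz(nm,c,z)[:2],"rect",q[1],round(q[2],1))
def crop(I,x0,y0,x1,y1,s): return cv2.resize(I[y0:y1,x0:x1],None,fx=s,fy=s,interpolation=cv2.INTER_CUBIC)
a=crop(T,145,170,275,270,6); cv2.imwrite("pics/c1.png",a)
b=crop(T,275,165,375,265,6); cv2.imwrite("pics/c2.png",b)
E
```

```text
tcp px [390.7 303.6] [442.9 149.4]
top green 795 [178.1 247.5] [414.5 220.3] rect (26.0, 55.0) 90.0
top blue 162 [111.5 180.1] [656.2 470.8] rect (13.435027122497559, 13.435027122497559) 45.0
top blue 134 [160.9 246.7] [415.5 269.7] rect (27.303953170776367, 4.985272407531738) 4.4
top rust 14 [201.7 183.5] [655.4 136.8] rect (3.0, 3.0) 90.0
top rust 29 [201.7 192. ] [622.7 135.3] rect (8.0, 3.0) 90.0
top rust 1369 [ 11.6 237.8] [433.4 852.9] rect (98.0, 24.0) 90.0
top rust 14 [201.7 200.5] [590.4 134. ] rect (3.0, 3.0) 90.0
top rust 13 [201.7 205.9] [569.9 133.2] rect (3.535533905029297, 2.8284268379211426) 45.0
top rust 7 [353. 230.] [ 488.9 -433.5] rect (0.8944271206855774, 4.4721360206604) 26.6
top black 1499 [ 87.7 124.7] [896.  616.7] rect (37.866886138916016, 47.09351348876953) 5.9
top black 3691 [170.2 124. ] [903.  279.2] rect (104.84407043457031, 35.807838439941406) 0.8
top black 317 [260.4 127.5] [894.  -83.3] rect (11.448668479919434, 28.17445945739746) 79.7
top black 2894 [488.3 217.6] [ 544.7 -991.8] rect (93.0, 49.0) 90.0
top black 2182 [247.8 244.2] [431.9 -41.8] rect 
[... 1814 characters left out ...]
 45.0
side black 97 [364.7 165.4] [ 466.5 -462.1] rect (11.0, 13.0) 90.0
side black 3984 [133.3 215.5] [900.3 306.6] rect (36.7342529296875, 126.12869262695312) 54.5
side black 2110 [299.6 239. ] [427.8 -34. ] rect (57.04460525512695, 44.283119201660156) 43.5
side black 350 [358.2 251.1] [ 262.5 -135.7] rect (34.946617126464844, 64.87376403808594) 75.0
side black 2256 [ 47.3 277.4] [890.6 623.6] rect (49.05650329589844, 60.216278076171875) 54.5
side black 2716 [462.2 287.4] [ -32.9 -258.3] rect (73.77513122558594, 47.981571197509766) 33.7
side black 444 [404.5 323.2] [ 31.4 -37.7] rect (69.35101318359375, 27.82874870300293) 6.3
side black 115 [142.  378.7] [443.  581.9] rect (21.0, 10.0) 0.0
```

View pics/c1.png

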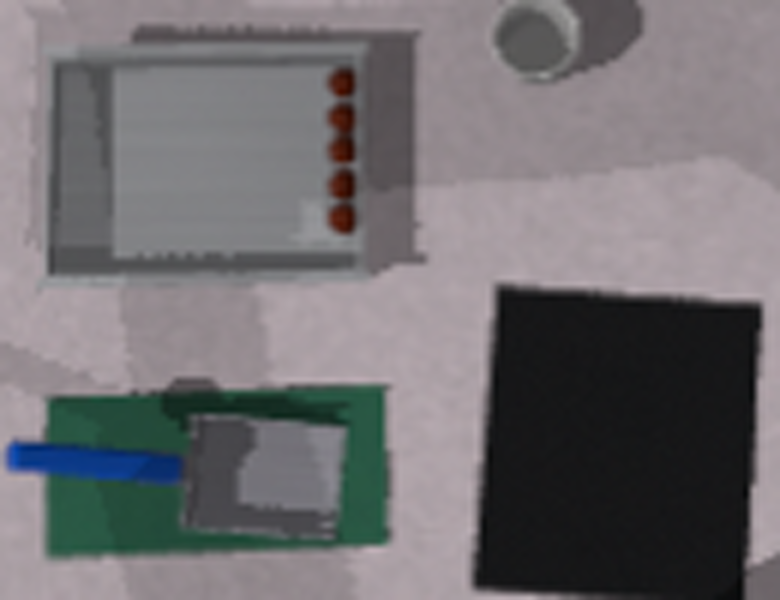

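View pics/c2.png

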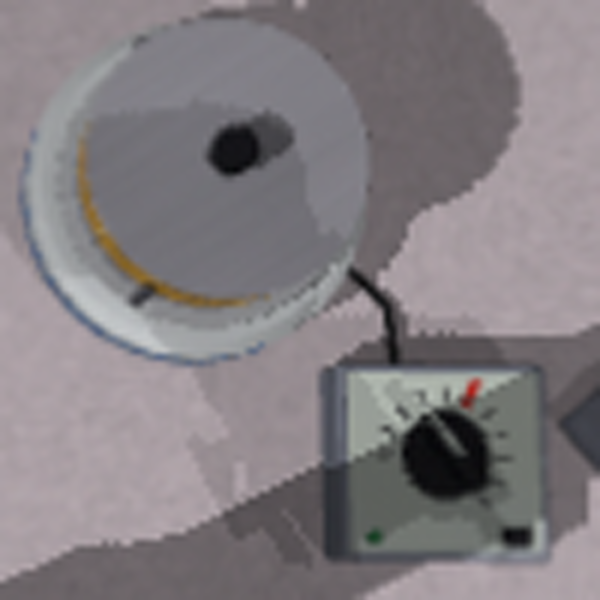

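The first crop shows five pellets, at top-camera pixels (202,184) to (202,206) along the pan's right-hand wall. The scoop lies on its pad with the lip to the right (-y). The second crop shows the knob at top-camera pixel (314,190), the dial at about (350,241) with its white line pointing up and left, and the red mark at (353.5,230).

Run:
```python
from h import *
np.set_printoptions(precision=1,suppress=True)
T=cv2.imread("pics/top0.png");S=cv2.imread("pics/side0.png")
big=lambda m:max(m,key=lambda b:b[0])
k=[big(blobs(hsv(I,(0,0,0),(180,140,60)),8,r))[1] for I,r in((S,(295,125,320,150)),(T,(305,180,325,198)))]
print("knob",k,tri(*k), onz("top",k[1],198),onz("side",k[0],198))
# pellets
p=[blobs(hsv(I,(0,100,30),(14,255,220)),8,r) for I,r in((S,(205,215,245,250)),(T,(195,175,210,215)))]
pc=[];
for q in p:
    m=sum(b[2] for b in q); pc.append(cv2.findNonZero(m)[:,0].mean(0)); print(len(q),m.sum())
print("pellets mean",pc,tri(*pc))
for b in p[1]: print(onz("top",b[1],16))
# handle
h=[big(blobs(hsv(I,(100,120,40),(125,255,255)),8,r)) for I,r in((S,(215,280,255,310)),(T,(140,238,185,255)))]
print("handle",tri(h[0][1],h[1][1]))
for i in(0,1):
    v=cv2.fitLine(cv2.findNonZero(h[i][2]),cv2.DIST_L2,0,.01,.01).ravel()
    print(i,v)
x=cv2.findNonZero(h[1][2])[:,0]; s=cv2.findNonZero(h[0][2])[:,0]
print("handle ends px",x[x[:,0].argmin()],x[x[:,0].argmax()],s[s[:,0].argmin()],s[s[:,0].argmax()])
# pad/mat centres and yaw
for lab,lo,hi,r in(("pad",(60,60,20),(95,255,255),(148,230,212,266)),("mat",(0,0,0),(180,90,45),(220,215,275,275))):
    m=hsv(T,lo,hi); b=big(blobs(m,50,r))[2]; hull=cv2.convexHull(cv2.findNonZero(b)); e=cv2.approxPolyDP(hull,4,True)[:,0]
    print(lab,[onz("top",q,3)[:2] for q in e])
# red mark and dial
r=big(blobs(hsv(T,(0,130,100),(10,255,255)),2,(345,222,362,238))); print("mark",r[0],onz("top",r[1],56))
try:
    r=big(blobs(hsv(S,(0,110,80),(12,255,255)),2,(340,145,385,190))); print("mark side",r[0],onz("side",r[1],56))
except Exception as e: print(e)
d=big(blobs(hsv(T,(0,0,0),(180,140,60)),50,(338,228,362,252))); print("dial",d[0],onz("top",d[1],64))
# lid disc in top: brightest contrast - sieve
def crop(I,x0,y0,x1,y1,s): return cv2.resize(I[y0:y1,x0:x1],None,fx=s,fy=s,interpolation=cv2.INTER_CUBIC)
a=crop(S,265,115,385,195,6);b=crop(S,160,210,290,330,4)
cv2.imwrite("pics/c3.png",a);cv2.imwrite("pics/c4.png",b)
g=T[225:257,335:365].max(2); 
for row in g[4:28:1]: print(' '.join('%3d'%v for v in row))
```

```text
knob [array([307.5, 138.6]), array([313.9, 189.5])] (array([ 612.5, -262.3,  184.5]), np.float64(0.2952017017384065)) [ 610.2 -259.9  198. ] [ 604.4 -250.8  198. ]
1 82
4 74
pellets mean [array([223.5, 235.1]), array([201.6, 195. ])] (array([615.6, 138.9,   9. ]), np.float64(0.07539637272795735))
[659.1 139.5  16. ]
[626.5 138.3  16. ]
[593.1 136.7  16. ]
[572.  136.6  16. ]
handle (array([416.9, 272.3,  60.8]), np.float64(3.5021261621590822))
0 [  0.9  -0.5 233.4 296.2]
1 [  1.    0.1 160.8 246.7]
handle ends px [146 245] [175 247] [220 301] [247 289]
pad [array([370.7, 105.8]), array([359. , 308.3]), array([451.9, 317.8]), array([467.4, 113.2])]
mat [array([ 517. , -128.6]), array([ 337.8, -118.9]), array([349.8,  45.4]), array([529.5,  31.7])]
mark 5 [ 486.7 -427.4   56. ]
max() iterable argument is empty
dial 166 [ 447.7 -409.4   64. ]
157 159 179 178 158 157 160 179 179 179 179 179 179 173 149 179 179 171 170 170 171 177 160 117 117 117 117 116 117  98
157 158 179 178 158 157 157 158 155 136 118 180 179 164 102 179 169 152 167 169 162 117 117 117 117 117 117 117 116 102
157 157 
[... 1931 characters left out ...]
  96  96  96  96  92  72  47  30  26  26  27  33  52  63  66  78  91  95  95  98 109 117 118 117 117
 96  96  96  96  97  96  96  97  96  96  96  92  74  63  64  64  77  96  95  85  61  75  97 102 110 118 117 117 117 117
 97  96  97  96  96  96  96  96  96  96  96  96  96  95  96  95  95  96  95  96  84  80 105 117 117 117 117 117 117 117
 96  96  96  96  97  96  96  96  97  97 101  99  96  96  95  96  99  95  95  95  96  95 103 114 118 118 117 117 117 117
 96  96  96  96  96  97  96  97 100 105 118 114 101 101 100 107 112 101 101  99  95  95  95 104 114 117 117 117 117 133
 96  96  94  96  96  97 101 105 118 118 118 118 118 118 117 117 117 117 117 108  95  95  95  89  92 100 100  99 106 157
```

View pics/c3.png

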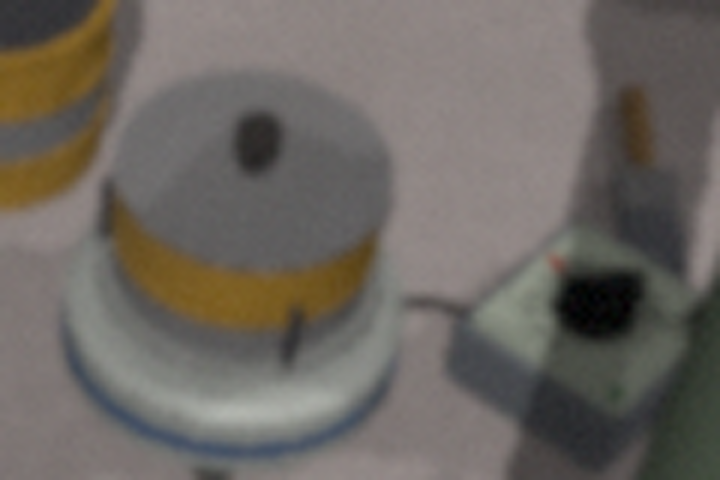

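The knob and the dial with its red mark are both clear in the side view. The two cameras disagree by about 8 mm, so I'll check them against the robot's own TCP above the lid.

Run:
```python
from h import *
np.set_printoptions(precision=2,suppress=True)
bot.grip(0.0,20)
P=[609,-258,260]
bot.move_ptp(P,rpy(2.74)); bot.dwell(.3)
st=bot.get_state(); print(st["tcp_pos"],st["orientation"],st["qpos"],st["t"]); P=st["tcp_pos"]
out=[]
for n in("side","top"):
    I=imaging.capture(n); cv2.imwrite(f"pics/cal_{n}.png",I); u=proj(n,P); print(n,u)
    x,y=np.round(u).astype(int); c=I[y-25:y+25,x-25:x+25]; c=cv2.resize(c,(400,400),interpolation=cv2.INTER_CUBIC)
    q=tuple(int(v) for v in ((u-[x-25,y-25]+.5)*8)); cv2.drawMarker(c,q,(0,255,255),0,14,1); out.append(c)
cv2.imwrite("pics/cal.png",np.hstack(out))
```

```text
[ 608.63 -258.68  260.09] [-3.14  0.    2.74] [-0.51  0.53  0.19  1.23 -0.   -0.11] 2.75
side [310.09 123.2 ]
top [316.98 186.55]
```

View pics/cal.png

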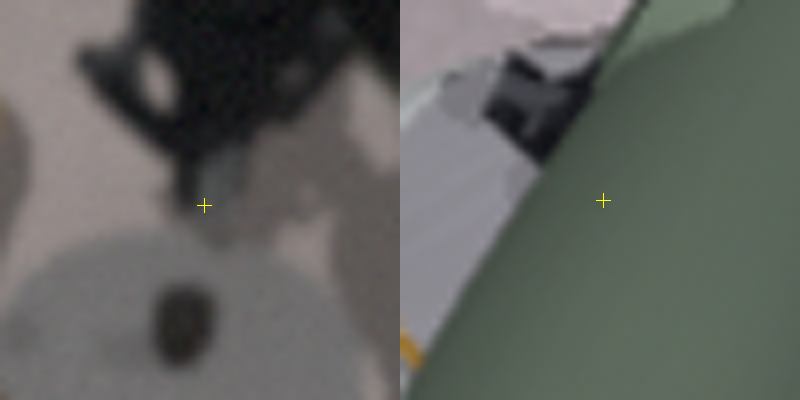

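The projected TCP in the side view falls within about 2 px of the real fingertips, which pulls the side estimate toward the top one. I'll use the top-view positions and move the lid.

Run:
```python
from h import *
np.set_printoptions(precision=2,suppress=True)
bot.grip(1.0)
print(bot.movel([609,-258,181],max_speed=100,threshold=15))
s=bot.get_state(); print(s["tcp_pos"],s["contact_force"])
bot.grip(0.0,60); bot.dwell(.2)
s=bot.get_state(); print(s["opening"],s["gripper_force"],s["tcp_pos"],s["contact_force"],s["wrist_torque"])
bot.movel([609,-258,270],max_speed=120)
s=bot.get_state(); print(s["opening"],s["contact_force"],s["wrist_torque"],s["tcp_pos"])
bot.movel([432,-41,150],rot=rpy(2.74),max_speed=200)
bot.movel([432,-41,40],max_speed=150)
print(bot.movel([432,-41,18],max_speed=25,threshold=6))
s=bot.get_state(); print(s["tcp_pos"],s["contact_force"],s["t"])
```

```text
False
[ 609.43 -258.24  181.75] [-0.83 -0.06  0.21]
0.28109978917793366 59.42807513696607 [ 609.28 -257.92  181.48] [-0.43  1.33  4.75] [ 0.36  0.06 -0.01]
0.28358643501130304 [ 0.74 -0.7  -2.53] [-0.06  0.03 -0.01] [ 608.43 -257.76  268.7 ]
True
[431.86 -41.    22.45] [-0.31  0.82  4.95] 9.4917
```

Run:
```python
from h import *
np.set_printoptions(precision=1,suppress=True)
bot.grip(1.0); bot.movel([432,-41,120],max_speed=200)
bot.move_ptp([480,-150,300],rpy(-1.6))
T=imaging.capture("top");S=imaging.capture("side");cv2.imwrite("pics/top1.png",T);cv2.imwrite("pics/side1.png",S)
c=lambda x,y:(145+(x+.5)/6-.5,170+(y+.5)/6-.5)
print("lip", onz("top",c(345,425),4),onz("top",c(333,540),4))
h=max(blobs(hsv(T,(100,120,40),(125,255,255)),8,(130,232,190,262)),key=lambda b:b[0])[2]
xy=cv2.findNonZero(h)[:,0].astype(float); vx,vy,x0,y0=cv2.fitLine(xy.astype(np.float32),cv2.DIST_L2,0,.01,.01).ravel()
a,b=xy[:,0].min()-.5,xy[:,0].max()+.5; L=lambda u:(u,y0+(u-x0)*vy/vx)
print("handle back",L(a),onz("top",L(a),90),"mid",onz("top",L((a+b)/2),72),"front",L(b),onz("top",L(b),48))
# pan: rim corners low end (outer) crop1, inner floor edge at wall foot; high end
for lab,p,z in(("low rim out A",(370,42),38),("low rim out B",(372,278),38),("high rim A",(40,52),54),("high rim B",(40,288),54)): print(lab,onz("top",c(*p),z))
for q in((343,82),(343,118),(343,151),(343,185),(343,218)): print("pel",onz("top",c(*q),15))
print("knob mat", [ (b[0],b[1]) for b in blobs(hsv(T,(0,0,0),(180,255,60)),5,(225,225,270,262))])
m=onz("top",(353.4,230.3),56);d=onz("top",(351.7,240.5),92);l=onz("top",(347,234),92)
v=m-d;w=l-d; print("dial",d,"mark",m,"line",l,"ctrl yaw",2.0-np.arctan2(v[0],v[1]),"dir line",np.arctan2(w[0],w[1]))
o=[cv2.resize(T[205:275,140:280],None,fx=5,fy=5,interpolation=2),cv2.resize(S[195:265,160:300],None,fx=5,fy=5,interpolation=2)]
cv2.imwrite("pics/v1.png",cv2.resize(np.vstack(o),None,fx=.8,fy=.8))
```

```text
lip [442.9 130.7   4. ] [371.7 135.4   4. ]
handle back (np.float64(145.5), np.float64(245.29742580798165)) [418.8 318.8  90. ] mid [415.5 271.5  72. ] front (np.float64(174.5), np.float64(248.031438899284)) [412.  224.2  48. ]
low rim out A [681.8 120.3  38. ]
low rim out B [532.4 113.   38. ]
high rim A [668.4 324.9  54. ]
high rim B [520.7 314.8  54. ]
pel [660.2 139.6  15. ]
pel [636.8 138.6  15. ]
pel [615.5 137.6  15. ]
pel [593.6 136.7  15. ]
pel [572.5 135.8  15. ]
knob mat [(np.int32(58), array([229.8, 228.8])), (np.int32(34), array([264.4, 226.7])), (np.int32(34), array([248.1, 243.7])), (np.int32(56), array([227.4, 257. ]))]
dial [ 447.7 -411.4   92. ] mark [ 486.4 -428.9   56. ] line [ 470.5 -395.1   92. ] ctrl yaw 0.0028980849346922355 dir line 0.9505056025618529
```

View pics/v1.png

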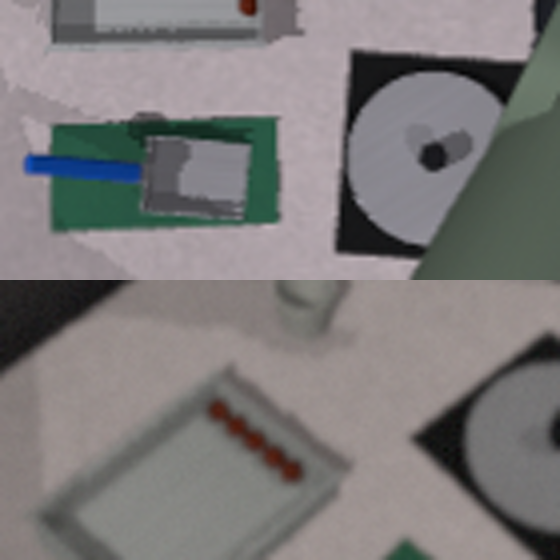

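The lid lies centred on the mat, and the five pellets are still in a row along the low wall. The scoop's length check matches: 186 mm measured against 187.5 mm expected. I'll check IK for the whole scooping plan, then grasp the scoop.

```bash
cat >> h.py <<'E'
def Tm(p,r):
    M=np.eye(4); M[:3,:3]=r.as_matrix(); M[:3,3]=p; return M
def scoopT(lip,psi,th):
    """scoop pose with its lip (underside edge) at lip; th>0 lifts the lip"""
    r=R.from_euler("z",psi)*R.from_euler("y",-th); return Tm(np.array(lip,float)-r.apply([45,0,0]),r)
X=None
def setgrasp(s_pos,s_yaw,tcp,orient):
    X=np.linalg.inv(Tm(s_pos,R.from_euler("z",s_yaw)))@Tm(tcp,R.from_euler("xyz",orient)); np.save("X.npy",X)
def tool(lip,psi,th):
    M=scoopT(lip,psi,th)@np.load("X.npy"); return M[:3,3],R.from_matrix(M[:3,:3]).as_euler("xyz")
def sc(lip,psi,th,speed=150,threshold=None):
    p,o=tool(lip,psi,th); return bot.movel(p,rot=o,max_speed=speed,threshold=threshold)
PSI=-1.519; F=np.array([np.cos(PSI),np.sin(PSI)]); Pn=np.array([-np.sin(PSI),np.cos(PSI)]) # Pn ~ world +x
LOW=np.array([607.,126.])   # pan_low xy
SV=np.array([609.,-258.])
E
python3 - <<'E'
from h import *
np.set_printoptions(precision=2,suppress=True)
setgrasp([410.1,178,3],-1.633,[415.9,270.8,50],rpy(-1.633))
for lab,lip,th in(("pan A",(634,127,5),-.1),("pan A up",(634,127,50),.4),("lift",(634,140,180),.4),("B",(583,125,5),-.1),("over",(609,-223,240),.4),("dump",(609,-223,185),-.6),("dump2",(609,-223,185),-.8)):
    p,o=tool(lip,PSI,th); print(lab,p,o,solve_ik(p,o))
E
```

```text
pan A [627.15 259.42  65.54] [ 3.14  0.1  -1.52] [ 0.24  0.68 -0.06  0.81  0.1  -1.38]
pan A up [626.49 272.2   39.56] [ 3.14 -0.4  -1.52] [ 0.46  0.88  0.2   1.06 -0.37 -1.13]
lift [626.49 285.2  169.56] [ 3.14 -0.4  -1.52] [ 0.48  0.79  0.37  1.32 -0.36 -1.11]
B [576.15 257.42  65.54] [ 3.14  0.1  -1.52] [ 0.26  0.6  -0.21  0.74  0.1  -1.37]
over [601.49 -77.8  229.56] [ 3.14 -0.4  -1.52] [-0.06  0.42 -0.12  0.98 -0.4  -1.69]
dump [ 604.5  -135.77  301.7 ] [ 3.14  0.6  -1.52] [-0.57  0.68  0.41  1.68  0.48 -2.29]
dump2 [ 605.79 -160.67  316.73] [ 3.14  0.8  -1.52] [-0.65  0.84  0.61  1.93  0.58 -2.45]
```

Run:
```python
from h import *
np.set_printoptions(precision=2,suppress=True)
o=rpy(-1.633)
bot.move_ptp([415.9,270.8,190],o)
print(bot.movel([415.9,270.8,50],max_speed=120,threshold=12))
bot.grip(0.0,110); bot.dwell(.2)
s=bot.get_state(); print(s["opening"],s["gripper_force"],s["tcp_pos"],s["contact_force"],s["wrist_torque"],s["t"])
bot.movel([415.9,270.8,170],max_speed=150)
A=LOW+27*Pn-F*45
sc([*A,120],PSI,-.09,250); 
s=bot.get_state(); print("air",s["contact_force"],s["wrist_torque"],s["opening"])
sc([*A,28],PSI,-.09,120)
T=imaging.capture("top");S=imaging.capture("side")
cv2.imwrite("pics/v2.png",np.hstack([cv2.resize(I[y:y+80,x:x+80],(400,400),interpolation=2) for I,x,y in((T,145,165),(S,170,205))]))
f0=bot.get_state()["contact_force"]
hit=sc([*A,-4],PSI,-.09,20,4)
s=bot.get_state(); print(hit,s["contact_force"]-f0,s["tcp_pos"],tool([*A,0],PSI,-.09)[0],s["t"])
```

```text
False
0.1918832919037686 107.1360719203949 [415.87 270.94  50.2 ] [-1.71  1.33  4.64] [-0.06  0.42 -0.07] 16.4667
air [-0.1  -0.49 -1.79] [ 0.02  0.05 -0.04] 0.19380234803761884
True [-0.13  0.89  4.91] [624.66 305.49  66.54] [624.76 305.36  59.21] 20.45
```

View pics/v2.png

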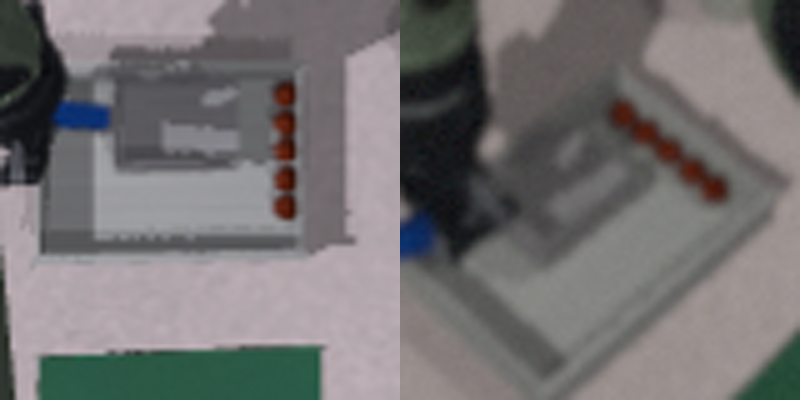

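The scoop is in the pan just uphill of the upper three pellets, at rows 95–150 in the left view, with the lip aligned. Contact puts the low floor at z≈3.3, which is plausible. Now I'll push the lip under the pellets.

```bash
cat >> h.py <<'E'
Z0=3.3
def push(off,dend=-4,thr=12,th=-.09,psi=PSI):
    B=LOW+off*Pn
    pt=lambda d:[*(B-F*d),Z0+.09*d+.4]
    sc(pt(45),psi,th,60); sc(pt(24),psi,th,80)
    hit=sc(pt(dend),psi,th,25,thr)
    s=bot.get_state(); d=np.dot(s["tcp_pos"][:2]-tool(pt(0),psi,th)[0][:2],-F)
    return hit,d,s
E
python3 - <<'E'
from h import *
np.set_printoptions(precision=2,suppress=True)
h,d,s=push(27); print(h,d,s["contact_force"],s["wrist_torque"],s["tcp_pos"],s["t"])
T=imaging.capture("top");S=imaging.capture("side")
cv2.imwrite("pics/v3.png",np.hstack([cv2.resize(I[y:y+50,x:x+50],(400,400),interpolation=2) for I,x,y in((T,170,170),(S,195,210))]))
E
```

```text
True 1.7417832573013095 [0.07 1.9  2.26] [ 0.23 -0.14 -0.04] [626.99 262.16  63.62] 22.0583
```

View pics/v3.png

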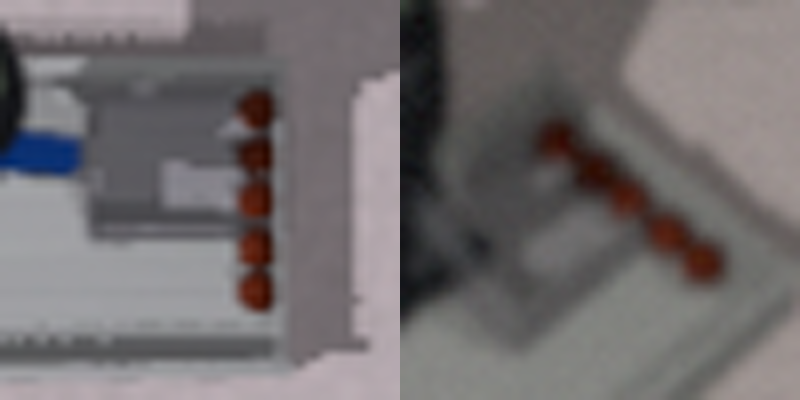

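The push stopped at d=1.7 mm, which is the lip meeting the wall (a jam would stop it at about 15 mm). The three upper pellets sit over the lip. I'll tilt up and lift.

```bash
cat >> h.py <<'E'
def tiltup(off,d0=2.5):
    B=LOW+off*Pn
    for th in np.arange(-.03,.43,.06):
        sc([*(B-F*d0),Z0+.09*90+1-90*np.sin(-th)],PSI,th,120)   # back edge just above the floor
    for z in (110,): sc([*(B-F*(d0+12)),z],PSI,.42,120)
def shot(name,rois,w=400):
    a=[]
    for n,x,y,k in rois:
        a.append(cv2.resize(imaging.capture(n)[y:y+k,x:x+k],(w,w),interpolation=2))
    cv2.imwrite(f"pics/{name}.png",np.hstack(a))
E
python3 - <<'E'
from h import *
np.set_printoptions(precision=2,suppress=True)
tiltup(27)
s=bot.get_state(); print(s["contact_force"],s["tcp_pos"],s["opening"],s["t"])
sc([*(LOW+27*Pn-F*20),240],PSI,.42,150)
shot("v4",(("top",150,150,80),("side",190,160,80)))
print(bot.get_state()["t"],bot.get_state()["contact_force"])
E
```

```text
[-0.63  0.7  -1.8 ] [625.29 286.67  95.99] 0.1960496419016055 24.8083
25.925 [ 0.46 -0.27 -2.01]
```

View pics/v4.png

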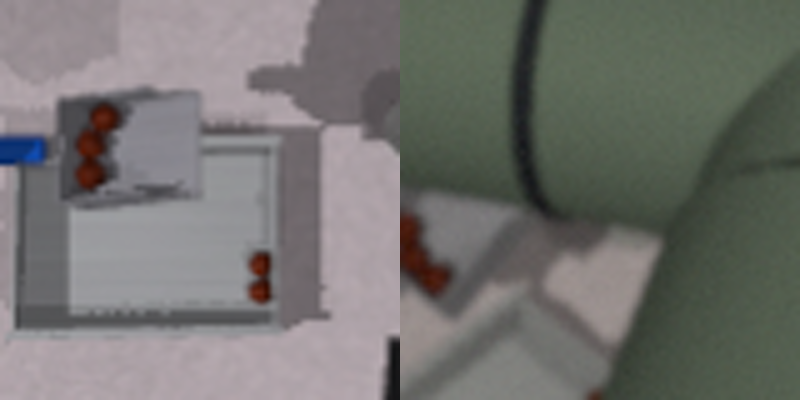

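Three pellets are in the scoop and two remain in the pan. I'll carry these to the sieve and tip them in.

```bash
cat >> h.py <<'E'
def rust(n="top"):
    I=imaging.capture(n); return [(int(b[0]),b[1].round(1).tolist()) for b in blobs(hsv(I,(0,100,30),(14,255,220)),3,(170,150,370,270))]
def dump():
    L=SV-F*38
    sc([*L,255],PSI,.42,180)
    for th,z in((.2,225),(0,200),(-.15,188),(-.3,185),(-.45,185),(-.6,185),(-.75,185)):
        sc([*L,z],PSI,th,60)
    bot.dwell(.5)
    sc([*L,230],PSI,-.4,150); sc([*(L-F*60),250],PSI,0,200)
E
python3 - <<'E'
from h import *
np.set_printoptions(precision=2,suppress=True)
dump(); print(bot.get_state()["t"],bot.get_state()["contact_force"])
A=LOW-20*Pn-F*45
sc([*A,240],PSI,0,220)
shot("v5",(("top",275,150,80),("top",150,150,80)))
print(rust("top"),rust("side"),bot.get_state()["t"])
E
```

```text
32.8333 [ 0.48 -0.5  -2.08]
[(22, [319.1, 181.1]), (20, [318.0, 191.1]), (30, [201.7, 205.1]), (27, [322.0, 203.3]), (8, [353.0, 230.2])] [(33, [231.9, 242.0])] 34.6833
```

View pics/v5.png

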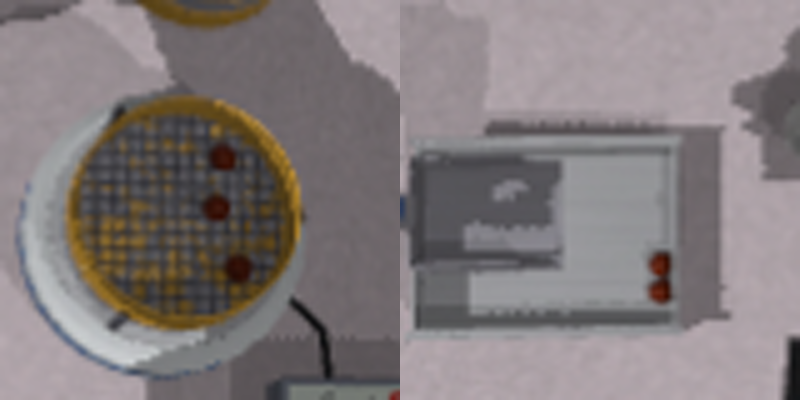

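Three pellets are in the sieve and two remain at x≈582. I'll make the second pass over those.

Run:
```python
from h import *
np.set_printoptions(precision=2,suppress=True)
o=-24
sc([*(LOW+o*Pn-F*45),60],PSI,-.09,150)
h,d,s=push(o); print(h,d,s["contact_force"],s["t"])
tiltup(o); sc([*(LOW+o*Pn-F*20),240],PSI,.42,150)
print(bot.get_state()["contact_force"],rust("top"),bot.get_state()["t"])
```

```text
True 2.031377223239611 [-0.26  1.86  0.64] 38.3083
[-0.19 -0.4  -2.71] [(22, [319.1, 181.1]), (22, [317.9, 191.1]), (27, [322.0, 203.3]), (8, [353.0, 230.2])] 42.025
```

Run:
```python
from h import *
np.set_printoptions(precision=2,suppress=True)
dump()
sc([*(LOW-F*45),240],PSI,0,220)
print(rust("top"),rust("side"),bot.get_state()["t"])
T=imaging.capture("top"); print([(b[0],b[1]) for b in blobs(hsv(T,(0,100,30),(14,255,220)),3)])
# sieve ring centre
m=hsv(T,(15,100,60),(30,255,255)); k=np.zeros_like(m); k[165:222,285:338]=m[165:222,285:338]
e=cv2.minEnclosingCircle(cv2.findNonZero(k)); print(e,onz("top",e[0],172))
cv2.imwrite("pics/v6.png",np.hstack([cv2.resize(T[150:230,275:355],(400,400)),cv2.resize(T[215:275,145:205],(400,400))]))
```

```text
[(22, [319.1, 181.1]), (21, [314.8, 188.9]), (46, [320.2, 194.2]), (26, [322.2, 203.3]), (8, [353.0, 230.2])] [] 50.675
[(np.int32(52), array([506.73, 114.13])), (np.int32(22), array([319.09, 181.09])), (np.int32(21), array([314.81, 188.86])), (np.int32(45), array([320.22, 194.22])), (np.int32(1392), array([ 11.64, 237.73])), (np.int32(26), array([322.15, 203.35])), (np.int32(8), array([353.  , 230.25]))]
((311.23419189453125, 192.14556884765625), 23.580841064453125) [ 605.71 -255.15  172.  ]
```

View pics/v6.png

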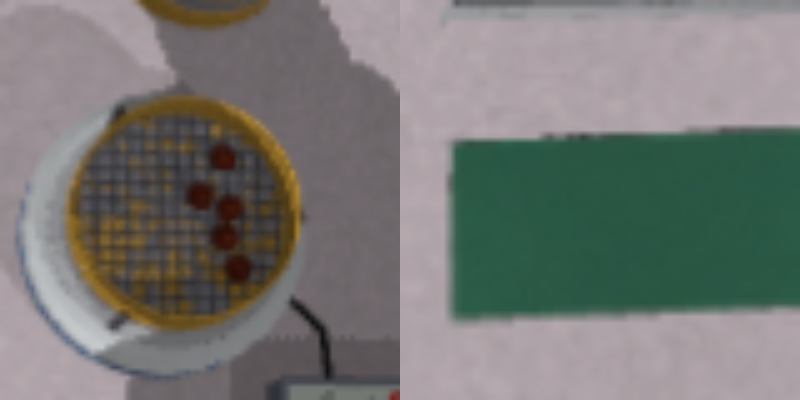

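All five pellets are in the sieve. I'll return the scoop to the pad in its original pose.

Run:
```python
from h import *
np.set_printoptions(precision=2,suppress=True)
ps=-1.633; lip=np.array([410.1,178])+45*np.array([np.cos(ps),np.sin(ps)])
p,o=tool([*lip,150],ps,0); bot.movel(p,rot=o,max_speed=220)
sc([*lip,14],ps,0,150); print(sc([*lip,0],ps,0,15,4))
s=bot.get_state(); print(s["tcp_pos"],s["contact_force"],s["wrist_torque"])
bot.grip(.5); bot.dwell(.2); bot.grip(1.0)
q=s["tcp_pos"]; bot.movel([q[0],q[1],q[2]+130],max_speed=150)
bot.move_ptp([480,40,330],rpy(2.74)); 
T=imaging.capture("top");S=imaging.capture("side");cv2.imwrite("pics/top7.png",T)
cv2.imwrite("pics/v7.png",np.vstack([cv2.resize(T[205:275,140:280],None,fx=4,fy=4),cv2.resize(S[215:335,200:340],None,fx=4,fy=4)])[:600])
h=max(blobs(hsv(T,(100,120,40),(125,255,255)),8,(130,232,190,262)),key=lambda b:b[0]); print("handle px",h[1],"was 160.9 246.7")
print(bot.get_state()["t"])
```

```text
True
[415.84 270.97  50.22] [-0.02 -0.35  5.25] [-0.13  0.1  -0.01]
handle px [154.32 246.04] was 160.9 246.7
57.0333
```

View pics/v7.png

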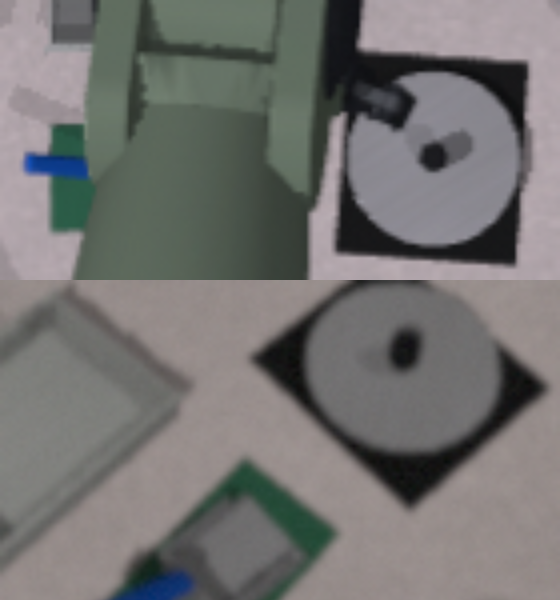

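The scoop is back on its pad and the lid hasn't moved: the knob is at (433,156) in the crop, as before. I'll grasp the lid and seat it.

Run:
```python
from h import *
np.set_printoptions(precision=2,suppress=True)
T=imaging.capture("top")
for b in blobs(hsv(T,(0,0,0),(180,255,60)),15,(240,236,257,252)): print(b[0],b[1],onz("top",b[1],44))
for b in blobs(hsv(cv2.imread("pics/top1.png"),(0,0,0),(180,255,60)),15,(240,236,257,252)): print("before",b[0],b[1])
bot.move_ptp([431.9,-41,130],rpy(2.74))
print(bot.movel([431.9,-41,22.5],max_speed=100,threshold=10))
bot.grip(0.0,60); bot.dwell(.2)
s=bot.get_state(); print(s["opening"],s["gripper_force"],s["tcp_pos"],s["contact_force"])
bot.movel([431.9,-41,270],max_speed=150)
s=bot.get_state(); print(s["contact_force"],s["opening"])
bot.movel([608.5,-257.5,270],max_speed=180)
bot.movel([608.5,-257.5,200],max_speed=100)
print(bot.movel([608.5,-257.5,178],max_speed=15,threshold=6))
s=bot.get_state(); print(s["tcp_pos"],s["contact_force"],s["wrist_torque"],s["t"])
```

```text
34 [248.06 243.74] [432.63 -43.13  44.  ]
before 34 [248.06 243.74]
False
0.28023293232516 58.690660872962326 [432.   -41.09  22.88] [-1.18  0.25  5.31]
[-0.81  0.63 -2.56] 0.2847230358268859
True
[ 608.47 -257.47  181.96] [-0.75  0.17  6.59] [-0.    0.01 -0.01] 65.425
```

Run:
```python
from h import *
np.set_printoptions(precision=2,suppress=True)
bot.grip(1.0); bot.movel([608.5,-257.5,290],max_speed=150)
C=[447.7,-410.5]; a=.95
bot.move_ptp([*C,200],rpy(np.pi/2-a-np.pi)); 
print(bot.movel([*C,68],max_speed=80,threshold=8))
s=bot.get_state(); print(s["tcp_pos"],s["contact_force"],s["qpos"])
# lid check before touching the dial
T=imaging.capture("top"); print([(b[0],b[1]) for b in blobs(hsv(T,(0,0,0),(180,140,60)),8,(305,180,325,198))],"start 313.9 189.5", rust())
bot.grip(0.0,25); bot.dwell(.2)
s=bot.get_state(); print(s["opening"],s["gripper_force"],s["contact_force"],s["wrist_torque"],s["t"])
```

```text
False
[ 447.98 -410.81   68.53] [ 1.34 -0.02 -1.38] [-0.86  0.58 -0.24  0.75  0.   -1.48]
[(np.int32(53), array([313.94, 189.91]))] start 313.9 189.5 [(6, [353.0, 229.8])]
0.14740786744304396 26.895894706249237 [-1.93  3.25  5.38] [0.78 0.5  0.03] 70.925
```

Run:
```python
from h import *
np.set_printoptions(precision=2,suppress=True)
C=[447.7,-410.5]
for a in (1.3,1.65,1.992):
    bot.movel([*C,68],rot=rpy(np.pi/2-a-np.pi),max_speed=60)
    s=bot.get_state(); print(a,np.pi/2-(s["orientation"][2]+np.pi)+2*np.pi*(s["orientation"][2]>0),s["contact_force"],s["wrist_torque"],s["opening"],s["t"])
bot.dwell(.3); print(bot.get_state()["orientation"])
bot.grip(1.0); bot.movel([*C,200],max_speed=120)
bot.move_ptp([250,-450,300],rpy(.47)); bot.dwell(.3)
T=imaging.capture("top");S=imaging.capture("side")
h=max(blobs(hsv(T,(100,120,40),(125,255,255)),8,(130,232,190,262)),key=lambda b:b[0]); print("handle px",h[1],"was 160.9 246.7")
cv2.imwrite("pics/v8.png",np.vstack([np.hstack([cv2.resize(T[225:257,335:367],(300,300),interpolation=2),cv2.resize(T[165:225,280:340],(300,300))]),cv2.resize(T[170:270,130:330],(600,300))]))
print(bot.get_state()["t"])
```

```text
1.3 1.2997434071249545 [-2.9   4.85  6.52] [ 0.99  0.66 -0.07] 0.1452149497197008 71.425
1.65 1.6494972406469603 [-2.66  6.23  8.01] [ 1.34  0.7  -0.04] 0.15413381169270263 71.925
1.992 1.991214079672333 [-3.68  8.51  8.9 ] [ 1.6   0.67 -0.01] 0.14751789481382796 72.4167
[ 3.14 -0.    2.72]
handle px [160.9  246.61] was 160.9 246.7
76.7333
```

View pics/v8.png

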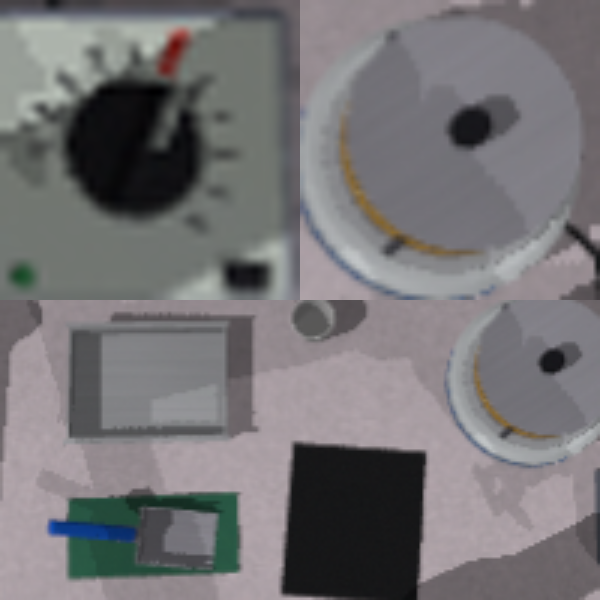

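The white line, at about (170,120) in the dial crop, points at the red mark. The lid is seated, the pan is empty, and the scoop lies on its pad exactly where it started. Handing in.

```bash
python3 -c "
from bench import bot
print(bot.sign_off())"
```

```text
the job is handed in; nothing more can be done
None
```

The job is handed in at about 77 s: all five pellets are in the sieve, the scoop is back level on its pad, the lid is fully seated, and the dial, turned last, points at the red mark.

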